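# Find the free bay of the tray-return unit and push its flap open

## Robot

A 6-joint arm with a two-finger parallel gripper is mounted at the origin on the work surface. World frame = base frame: x ahead of the robot, y to its left, z up, the work surface at z = 0. Lengths are in m, angles in rad, forces in N, time in s.
With the tool pointing down it reaches from about 0.325 to 0.925 m from the base axis. Payload 3.1 kg.
Tool frame: the origin (TCP) lies midway between the tips of the shut fingers; the grasp point (between the pads) lies 19 mm behind it (ctrl.pinch_z is the distance from the TCP to the grasp point, in m); x points along the fingers, y is the direction in which the jaws open and shut, and the axes are right-handed (so a half turn about x gives the same grasp; the last joint's range is limited). The gripper opens to 85 mm and grips with 20 to 120 N. Pads are 22 mm wide; open, the fingers measure 114 mm over their backs; the gripper's body (76 mm by 85 mm) begins 54 mm behind the grasp point. The pads swing forward as they close: fully open they stand 13 mm farther back than shut.
Start: joints at [-0.112, 0.217, 1.613, -0, 1.311, -0.112], TCP at [0.625, 0, 0.231] pointing down, gripper open.
Joint ranges: [-2.75, 2.75], [-0.78, 2.1], [0.31, 2.55], [-1.13, 4.27], [0.13, 2.63], [-2.58, 2.58]. Speed limits (rad/s): [2.79, 2.79, 3.14, 3.14, 3.14, 3.14].

## Interface

Orientations are given as a unit quaternion [x, y, z, w].
In Python, from cell import ctrl gives the robot as it stands.
- The arm moves only by the tool apply_moves, never from a script. Its arguments are lists of equal length, an entry for each row: "translation": the shift along the world's x, y, z in m, a list of three; "dr": the turn, a rotation vector about the world's x, y, z in rad, a list of three; "gripper": the finger opening in m, from 0 to 0.0854. In form: {"translation": [[tx, ty, tz], ...], "dr": [[rx, ry, rz], ...], "gripper": [gripper, ...]}. A call has exactly 5 rows; each row shifts and turns the commanded pose from where the row before left it; what a row does not reach is not made up. A row lasts 1/12 s, in which the tool goes at most 41.7 mm and 7.16 degrees, less where a joint would pass 70% of its speed; a pose out of reach is approached as far as the arm can. A call with a gripper value outside its range is refused whole. The fingers move at their own pace and stop on an object; "force" is the grip in N (left out, the last holds). Time passes only in rows, so rows that do not move let the fingers close, or fill a call up. It gives the time, the measured TCP pose, the force and the opening at its end, in the units of the state.
- ctrl.observe(): the state, without advancing time (a new reading comes with each control period).
- ctrl.read_camera(name): name is "scene" or "side" or "wrist"; returns the picture (384x512x3 uint8, blue, green, red); there is no depth.
- ctrl.get_calibration(name): a dict with "intrinsics" (3x3 intrinsics, pixels), "rvec" (rotation vector, rad) and "tvec" (3), from world to camera coordinates, as OpenCV has them; the wrist camera has in their place "tool_from_camera" (4x4, takes a point from camera to tool coordinates, whose origin is the TCP and whose axes are the tool frame's). Camera axes: x right, y down, z forward; pixel columns grow to the right and rows downward; lengths in m; the calibration is good to about 2 mm. The wrist camera is an equidistant fisheye: a pixel r from the principal point sees the ray r / f radians off the axis. A picture is of the moment at which its call begins: read the wrist's pose just before it. get_calibration takes no time and is no camera call.
- ctrl.sign_off(): hands the job in, once; it reports no verdict.
The state is a dict: "time_s": time; "joint_positions": joint angles; "dq": joint speeds; "effort": joint torques, N m; "eef_pos": TCP position; "orientation": TCP orientation; "contact_force": force on the tool from outside, world axes, zero at the start; "wrist_torque": the same for the moment, N m; "grip_width": finger opening in m.
Only numpy, scipy, OpenCV 4.12 (cv2) and the standard library are available. Lean on these libraries where they do the work, as an engineer would, in place of code of your own. Each camera call takes 0.05 s, during which the arm holds its last target.

## Task

Press the four flaps on top of the white tray-return unit in turn until you find the one that rocks: the others sit on full bays and hardly give, so do not force them. Push that flap down until it stands open, steeper than 45 degrees, and leave it so. Nothing is to be picked up or moved: leave everything that stands or lies about where it is.

Things in the scene. Friction and masses are not known exactly. Their poses are not given: they have to be found in the camera images.
- unit: Tray-return unit: fixed white box, 200 (x) by 460 (y) by 120 mm high, turned by up to 0.3 rad. Origin: centre of its underside; z up, -x to its front (robot's side). Flush in its top lie four identical grey flaps a to d in a row, centres at x -28 mm, y 172, 72, -72, -172 mm. In three full bays a sprung tray stack 1 mm below stops the flap. One bay, drawn anew each time, is free, hollow for 85 mm; nothing marks it.
- flap_a (a joint): Tilt of flap a: 0 = shut and level, grows as its front (-x) edge goes down and its back edge rises a little, up to 1.2 rad. Over a full bay it meets a stiff spring: about 0.06 rad at 11 N on the pad point, hard stop at 0.11 rad. There is no spring but a stiff hinge (about 0.1 N m): a free flap yields to 1 to 4 N at its pad point and stays where it is left.
- pad_a (a point): Point on the top face of flap a, on its middle line, 45 mm in front (unit's -x) of its pivot line and 40 mm behind its front edge; moves with the flap. The flap is a plate 100 (x) by 84 (y) by 6 mm in an opening 104 by 88 mm; the pivot line runs along the unit's y in its top face, 15 mm from its back edge. Press in front of it.
- flap_b (a joint): Tilt of flap b: 0 = shut and level, grows as its front (-x) edge goes down and its back edge rises a little, up to 1.2 rad. Over a full bay it meets a stiff spring: about 0.06 rad at 11 N on the pad point, hard stop at 0.11 rad. There is no spring but a stiff hinge (about 0.1 N m): a free flap yields to 1 to 4 N at its pad point and stays where it is left.
- pad_b (a point): Point on the top face of flap b, on its middle line, 45 mm in front (unit's -x) of its pivot line and 40 mm behind its front edge; moves with the flap. The flap is a plate 100 (x) by 84 (y) by 6 mm in an opening 104 by 88 mm; the pivot line runs along the unit's y in its top face, 15 mm from its back edge. Press in front of it.
- flap_c (a joint): Tilt of flap c: 0 = shut and level, grows as its front (-x) edge goes down and its back edge rises a little, up to 1.2 rad. Over a full bay it meets a stiff spring: about 0.06 rad at 11 N on the pad point, hard stop at 0.11 rad. There is no spring but a stiff hinge (about 0.1 N m): a free flap yields to 1 to 4 N at its pad point and stays where it is left.
- pad_c (a point): Point on the top face of flap c, on its middle line, 45 mm in front (unit's -x) of its pivot line and 40 mm behind its front edge; moves with the flap. The flap is a plate 100 (x) by 84 (y) by 6 mm in an opening 104 by 88 mm; the pivot line runs along the unit's y in its top face, 15 mm from its back edge. Press in front of it.
- flap_d (a joint): Tilt of flap d: 0 = shut and level, grows as its front (-x) edge goes down and its back edge rises a little, up to 1.2 rad. Over a full bay it meets a stiff spring: about 0.06 rad at 11 N on the pad point, hard stop at 0.11 rad. There is no spring but a stiff hinge (about 0.1 N m): a free flap yields to 1 to 4 N at its pad point and stays where it is left.
- pad_d (a point): Point on the top face of flap d, on its middle line, 45 mm in front (unit's -x) of its pivot line and 40 mm behind its front edge; moves with the flap. The flap is a plate 100 (x) by 84 (y) by 6 mm in an opening 104 by 88 mm; the pivot line runs along the unit's y in its top face, 15 mm from its back edge. Press in front of it.
- dish: Low glass dish, 30 mm across, 12 mm high, on the unit's top, on the 56 mm strip between flaps b and c or behind it. Bystander; origin: centre of the underside.
- jar: Small amber jar, 28 mm across, 36 mm high, on the ledge behind the flaps. Bystander; origin: centre of the underside.
- bite: White plastic block, 30 by 45 by 18 mm high, on the ledge behind the flaps. Bystander; origin: centre of the underside.
- canister: Blue canister with a steel lid, 94 mm across, 115 mm high, on the bench left of the unit. Bystander; origin: centre of the underside.
- beaker: Steel beaker, 72 mm across, 85 mm high, on the bench right of the unit. Bystander; origin: centre of the underside.
- lamp: White hand-held curing lamp with a black tip, 24 mm wide and high, about 190 mm long, lying on the bench in front on the left. Bystander; origin: in its handle, on the bench.
- spatula: Steel spatula, 170 mm long, lying on the bench in front on the right. Bystander; origin: in its handle, on the bench.

How it is judged:
By the outcome, as a careful person would: the job done as asked, in the order asked, and still so for the second after the job is handed in, with the robot touching nothing.
It also fails if it takes over 42 s, if anything falls off the work surface, if the arm or the gripper's body presses on something with over 40 N, if the wrist force passes 120 N, or if a joint passes its speed limit or range.

## Working session

There is one attempt and no reset: what is moved stays moved. The work goes in short steps, Python scripts to look and compute and a tool call to move; the robot and the scene stay as the last step left them, time stands still between calls to the robot, and variables do not carry over. Pictures are saved under pics/ and viewed, and the job is handed in when it is done.

Besides the shell and the picture viewer there is one more tool, called after "Call:" as name(argument=value, ...) on one line, values as JSON. apply_moves: Moves the arm, as the interface text tells. Its arguments: {"type":"object","properties":{"translation":{"type":"array"},"dr":{"type":"array"},"gripper":{"type":"array"},"force":{"type":"number"}},"required":["translation","dr","gripper"]}

```bash
mkdir -p pics
python3 - <<'E'
from cell import ctrl
import cv2,numpy as np
s=ctrl.observe();print(s)
for n in ["scene","side","wrist"]:
    im=ctrl.read_camera(n);cv2.imwrite(f"pics/{n}0.png",im);c=ctrl.get_calibration(n);print(n,c)
E
```

```text
{'time_s': 0.0, 'joint_positions': array([-1.12190402e-01,  2.17786767e-01,  1.61493292e+00,  2.74884552e-05,
        1.31132181e+00, -1.12207078e-01]), 'dq': array([-8.80852808e-05, -6.97470046e-05,  1.91236357e-03,  7.41356764e-04,
       -6.71392485e-05,  6.38285567e-04]), 'effort': array([-2.90135131e-04, -3.96841800e+01, -3.03850436e+01, -2.80225659e-04,
        9.87685227e-03,  9.68610237e-06]), 'eef_pos': array([6.24176365e-01, 1.29112322e-04, 2.29948698e-01]), 'orientation': array([ 0.49946475,  0.50068478, -0.5005297 ,  0.49931926]), 'contact_force': array([0.10769489, 0.44812802, 0.03037288]), 'wrist_torque': array([ 0.0208761 , -0.02016523,  0.05107731]), 'grip_width': 0.08524770686429199}
scene {'intrinsics': array([[466.20301235,   0.        , 257.67788159],
       [  0.        , 466.20301235, 195.78373471],
       [  0.        ,   0.        ,   1.        ]]), 'rvec': array([ 2.23260365,  0.5572347 , -0.27936767]), 'tvec': array([-0.41408601, -0.08321755,  1.56852117])}
side {'intrinsics': array([[379.13636946,   0.        , 254.91983952],
       [  0.        , 379.13636946, 193.03663508],
       [  0.        ,   0.        ,   1.        ]]), 'rvec': array([ 0.44333501, -2.56568589,  1.43875363]), 'tvec': array([0.44517488, 0.18220484, 0.94846449])}
wrist {'intrinsics': array([[297.31863964,   0.        , 257.05246613],
       [  0.        , 297.31863964, 192.22117108],
       [  0.        ,   0.        ,   1.        ]]), 'tool_from_camera': array([[-5.22938809e-04, -3.07072995e-01,  9.51685821e-01,
        -1.42151224e-01],
       [ 9.99999826e-01,  9.90519223e-05,  5.81447024e-04,
        -8.83589556e-04],
       [-2.72812989e-04,  9.51685960e-01,  3.07072890e-01,
        -7.97430108e-02],
       [ 0.00000000e+00,  0.00000000e+00,  0.00000000e+00,
         1.00000000e+00]])}
```

View pics/scene0.png

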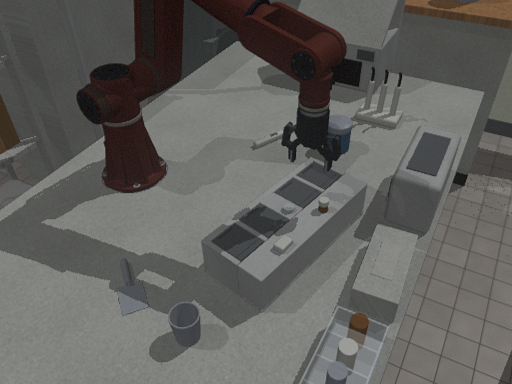

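View pics/side0.png

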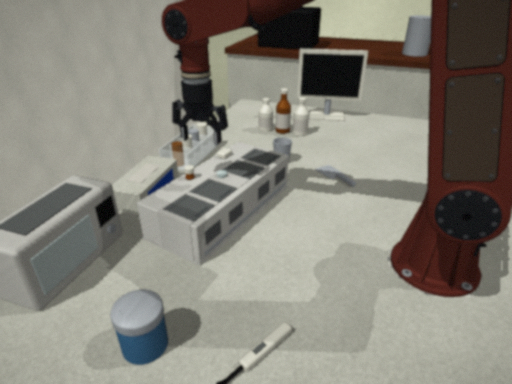

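View pics/wrist0.png

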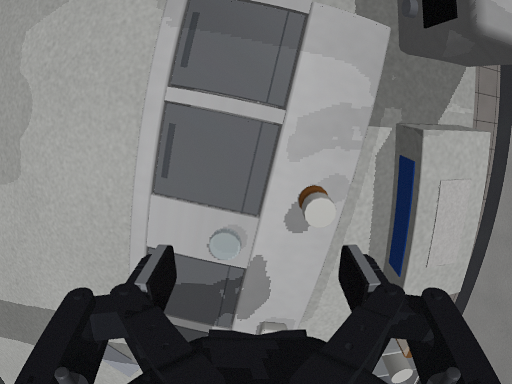

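The scene view shows all four flaps, from (235,240) for d to (320,178) for a, with the dish near (288,209). The wrist view shows a and b whole: b at about (215,158), a at about (240,50). Next I'll measure the flap corners by casting rays onto z=0.12.

```bash
cat > h.py <<'E'
from cell import ctrl
import cv2,numpy as np
from scipy.spatial.transform import Rotation as R
def ray(n,px,st=None):
    c=ctrl.get_calibration(n);K=c["intrinsics"]
    px=np.atleast_2d(np.array(px,float))
    if n=="wrist":
        d=(px-K[:2,2])/K[0,0];r=np.linalg.norm(d,axis=1)
        v=np.c_[d/r[:,None]*np.sin(r)[:,None],np.cos(r)]
        T=c["tool_from_camera"];Rt=R.from_quat(st["orientation"]).as_matrix()
        return Rt@T[:3,3]+st["eef_pos"],(Rt@T[:3,:3]@v.T).T
    Rc=cv2.Rodrigues(c["rvec"])[0]
    v=np.c_[(px-K[:2,2])/K[0,0],np.ones(len(px))]
    return -Rc.T@c["tvec"],(Rc.T@v.T).T
def plane(n,px,z,st=None):
    o,d=ray(n,px,st);return o+d*((z-o[2])/d[:,2])[:,None]
E
python3 - <<'E'
from h import *
st=ctrl.observe()
for n,rng in [("scene",(40,95)),("side",(40,105)),("wrist",(60,112))]:
    im=cv2.imread(f"pics/{n}0.png");g=cv2.cvtColor(im,cv2.COLOR_BGR2GRAY)
    print(n,[int(g[y,x]) for x,y in {"scene":[(235,240),(265,220),(293,192),(320,176),(290,240)],"side":[(185,207),(212,188),(240,168),(262,157),(205,178)],"wrist":[(215,158),(240,50),(200,290),(240,110),(330,40)]}[n]])
    m=cv2.inRange(g,*rng);m=cv2.morphologyEx(m,cv2.MORPH_OPEN,np.ones((3,3)))
    cs,_=cv2.findContours(m,0,2)
    for c in cs:
        if not 250<cv2.contourArea(c)<20000: continue
        r=cv2.boxPoints(cv2.minAreaRect(c))
        q=cv2.approxPolyDP(cv2.convexHull(c),0.05*cv2.arcLength(c,True),True)[:,0]
        M=cv2.moments(c);ce=[M['m10']/M['m00'],M['m01']/M['m00']]
        P=plane(n,ce,.12,st)[0]
        if 0.4<P[0]<.9 and abs(P[1])<.4:
            print(np.round(ce),cv2.contourArea(c),P[:2].round(3),q.tolist(),plane(n,q,.12,st)[:,:2].round(3).tolist())
E
```

```text
scene [52, 55, 73, 71, 151]
[363. 305.] 2014.5 [ 0.869 -0.252] [[366, 247], [397, 307], [362, 334], [336, 314]] [[0.82, -0.088], [0.934, -0.224], [0.89, -0.322], [0.826, -0.301]]
[298. 192.] 709.5 [0.589 0.021] [[276, 190], [294, 178], [320, 193], [302, 207]] [[0.53, 0.003], [0.552, 0.074], [0.644, 0.047], [0.623, -0.028]]
[400. 208.] 3338.5 [0.853 0.088] [[442, 191], [423, 235], [354, 236], [384, 179]] [[0.937, 0.207], [0.931, 0.015], [0.782, -0.066], [0.781, 0.186]]
[168. 252.] 19206.0 [ 0.403 -0.325] [[0, 249], [365, 188], [232, 327]] [[0.029, -0.508], [0.746, 0.123], [0.648, -0.431]]
[318. 171.] 768.0 [0.602 0.135] [[308, 149], [340, 174], [326, 188], [298, 175]] [[0.53, 0.223], [0.662, 0.151], [0.65, 0.074], [0.556, 0.091]]
[429. 154.] 1118.5 [0.864 0.365] [[423, 133], [449, 138], [436, 175], [407, 168]] [[0.821, 0.471], [0.901, 0.479], [0.906, 0.271], [0.825, 0.266]]
[341. 136.] 294.0 [0.593 0.336] [[328, 123], [351, 127], [347, 151], [328, 137]] [[0.528, 0.39], [0.605, 0.401], [0.64, 0.267], [0.56, 0.312]]
side [87, 91, 57, 54, 195]
[189. 208.] 609.0 [0.604 0.127] [[211, 205],
[... 1186 characters left out ...]
64.5 [ 0.734 -0.081] [[349, 245], [356, 245], [378, 282], [369, 283]] [[0.715, -0.056], [0.722, -0.057], [0.756, -0.105], [0.745, -0.105]]
[150. 263.] 414.5 [ 0.513 -0.079] [[165, 245], [145, 283], [136, 282], [147, 247]] [[0.532, -0.057], [0.502, -0.105], [0.491, -0.105], [0.512, -0.06]]
[214. 158.] 10830.5 [0.586 0.03 ] [[164, 100], [281, 124], [259, 215], [152, 192]] [[0.543, 0.082], [0.644, 0.059], [0.625, -0.023], [0.526, -0.001]]
[431.  97.] 17713.0 [0.786 0.092] [[478, 0], [400, 286], [355, 0]] [[0.852, 0.207], [0.786, -0.113], [0.708, 0.174]]
[238.  50.] 11497.0 [0.608 0.122] [[308, 14], [285, 109], [168, 86], [187, 0]] [[0.666, 0.156], [0.647, 0.072], [0.547, 0.094], [0.564, 0.171]]
```

Call:
apply_moves(translation=[[-0.007,0.032,0],[-0.007,0.032,0],[-0.007,0.032,-0.02],[-0.007,0.032,-0.025],[0,0.001,-0.035]], dr=[[0,0,-0.043],[0,0,-0.043],[0,0,-0.043],[0,0,-0.043],[0,0,-0.043]], gripper=[0,0,0,0,0])

```text
time_s: 0.57
eef_pos: [0.5979, 0.1345, 0.1536]
orientation: [0.553, 0.444, -0.548, 0.444]
contact_force: [0.4, 0.3, -0.5]
grip_width: 0.0257
```

Call:
apply_moves(translation=[[0,0,-0.01],[0,0,-0.008],[0,0,0],[0,0,0],[0,0,0]], dr=[[0,0,0],[0,0,0],[0,0,0],[0,0,0],[0,0,0]], gripper=[0,0,0,0,0])

```text
time_s: 0.98
eef_pos: [0.599, 0.1282, 0.1355]
orientation: [0.552, 0.442, -0.55, 0.444]
contact_force: [0.7, 0.3, 1.0]
grip_width: 0.0001
```

Run:
```python
from h import *
st=ctrl.observe();print(st["time_s"],st["eef_pos"],R.from_quat(st["orientation"]).as_matrix().round(3),st["contact_force"],st["grip_width"])
a=[]
for n in ["scene","wrist","side"]:
    im=ctrl.read_camera(n);cv2.imwrite(f"pics/{n}1.png",im);a.append(im)
cv2.imwrite("pics/both1.png",cv2.resize(np.hstack(a[1:]),(800,300)))
```

```text
0.9833 [0.59895343 0.12819608 0.13550123] [[ 0.004  0.977 -0.214]
 [ 0.    -0.214 -0.977]
 [-1.     0.004 -0.001]] [0.69467442 0.30393491 0.97902289] 7.324218064574691e-05
```

View pics/both1.png

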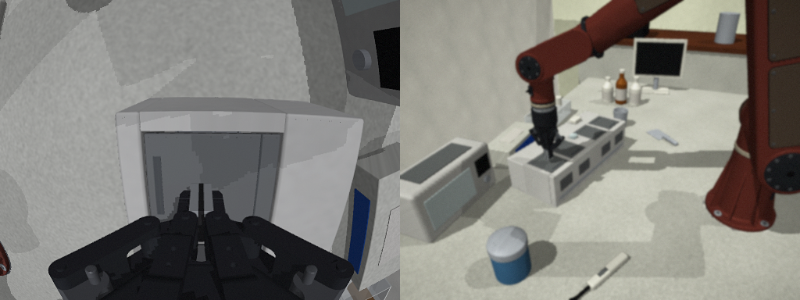

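View pics/scene1.png

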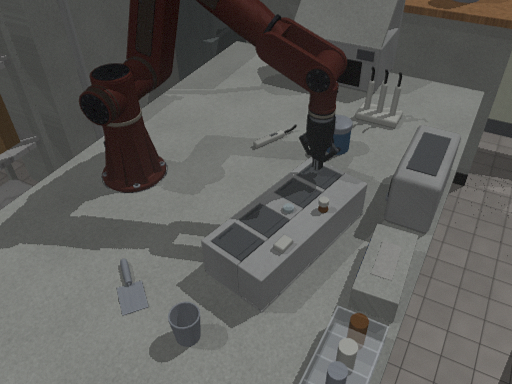

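The fingers are shut and squared to the unit, over the middle of flap a. At (200,185) in the left picture they are inside the flap with clear margins. I'll descend gently.

Call:
apply_moves(translation=[[-0.003,0,-0.004],[0,0,-0.004],[0,0,-0.001],[0,0,0],[0,0,0]], dr=[[0,0,0],[0,0,0],[0,0,0],[0,0,0],[0,0,0]], gripper=[0,0,0,0,0])

```text
time_s: 1.55
eef_pos: [0.5937, 0.129, 0.1239]
orientation: [-0.551, -0.444, 0.551, -0.443]
contact_force: [-0.1, -0.4, 0.3]
grip_width: 0.0002
```

Call:
apply_moves(translation=[[0,0,-0.001],[0,0,-0.001],[0,0,0],[0,0,0],[0,0,0]], dr=[[0,0,0],[0,0,0],[0,0,0],[0,0,0],[0,0,0]], gripper=[0,0,0,0,0])

```text
time_s: 1.97
eef_pos: [0.5941, 0.129, 0.1223]
orientation: [0.551, 0.443, -0.551, 0.443]
contact_force: [-0.6, -0.3, 0.3]
grip_width: -0.0001
```

Call:
apply_moves(translation=[[0,0,-0.001],[0,0,-0.001],[0,0,0],[0,0,0],[0,0,0]], dr=[[0,0,0],[0,0,0],[0,0,0],[0,0,0],[0,0,0]], gripper=[0,0,0,0,0])

```text
time_s: 2.38
eef_pos: [0.5939, 0.129, 0.1202]
orientation: [-0.551, -0.444, 0.551, -0.443]
contact_force: [-0.5, 0.0, -0.4]
grip_width: 0.0002
```

Call:
apply_moves(translation=[[0,0,-0.001],[0,0,0],[0,0,0],[0,0,0],[0,0,0]], dr=[[0,0,0],[0,0,0],[0,0,0],[0,0,0],[0,0,0]], gripper=[0,0,0,0,0])

```text
time_s: 2.8
eef_pos: [0.5941, 0.129, 0.1194]
orientation: [0.551, 0.443, -0.551, 0.444]
contact_force: [-0.5, 0.0, 1.1]
grip_width: -0.0002
```

Call:
apply_moves(translation=[[0,0,-0.001],[0,0,0],[0,0,0],[0,0,0],[0,0,0]], dr=[[0,0,0],[0,0,0],[0,0,0],[0,0,0],[0,0,0]], gripper=[0,0,0,0,0])

```text
time_s: 3.22
eef_pos: [0.5941, 0.129, 0.1183]
orientation: [0.551, 0.443, -0.551, 0.444]
contact_force: [-0.3, -0.6, 1.2]
grip_width: -0.0001
```

Call:
apply_moves(translation=[[0,0,-0.001],[0,0,0],[0,0,0],[0,0,0],[0,0,0]], dr=[[0,0,0],[0,0,0],[0,0,0],[0,0,0],[0,0,0]], gripper=[0,0,0,0,0])

```text
time_s: 3.63
eef_pos: [0.5941, 0.129, 0.1173]
orientation: [0.551, 0.443, -0.551, 0.444]
contact_force: [0.2, -0.2, 1.3]
grip_width: -0.0001
```

Call:
apply_moves(translation=[[0,0,-0.001],[0,0,0],[0,0,0],[0,0,0],[0,0,0]], dr=[[0,0,0],[0,0,0],[0,0,0],[0,0,0],[0,0,0]], gripper=[0,0,0,0,0])

```text
time_s: 4.05
eef_pos: [0.5941, 0.129, 0.1163]
orientation: [0.551, 0.443, -0.551, 0.444]
contact_force: [0.8, -0.8, 1.5]
grip_width: 0.0001
```

Call:
apply_moves(translation=[[0,0,-0.001],[0,0,0],[0,0,0],[0,0,0],[0,0,0]], dr=[[0,0,0],[0,0,0],[0,0,0],[0,0,0],[0,0,0]], gripper=[0,0,0,0,0])

```text
time_s: 4.47
eef_pos: [0.5941, 0.129, 0.1153]
orientation: [0.551, 0.443, -0.551, 0.443]
contact_force: [0.4, -0.4, 1.4]
grip_width: 0.0001
```

Call:
apply_moves(translation=[[0,0,-0.001],[0,0,-0.001],[0,0,0],[0,0,0],[0,0,0]], dr=[[0,0,0],[0,0,0],[0,0,0],[0,0,0],[0,0,0]], gripper=[0,0,0,0,0])

```text
time_s: 4.88
eef_pos: [0.5939, 0.129, 0.1132]
orientation: [-0.551, -0.444, 0.551, -0.443]
contact_force: [0.8, 0.6, 1.5]
grip_width: 0.0004
```

Run:
```python
from h import *
st=ctrl.observe();print(st["time_s"],st["eef_pos"],st["contact_force"])
w=ctrl.read_camera("wrist");s=ctrl.read_camera("side")
cv2.imwrite("pics/w2.png",np.hstack([cv2.resize(w[110:310,60:400],(680,400))]))
cv2.imwrite("pics/s2.png",cv2.resize(s[140:270,120:300],(720,520),interpolation=cv2.INTER_CUBIC))
```

```text
4.8833 [0.59387748 0.12900402 0.11315277] [0.79415966 0.56862131 1.52677467]
```

View pics/w2.png

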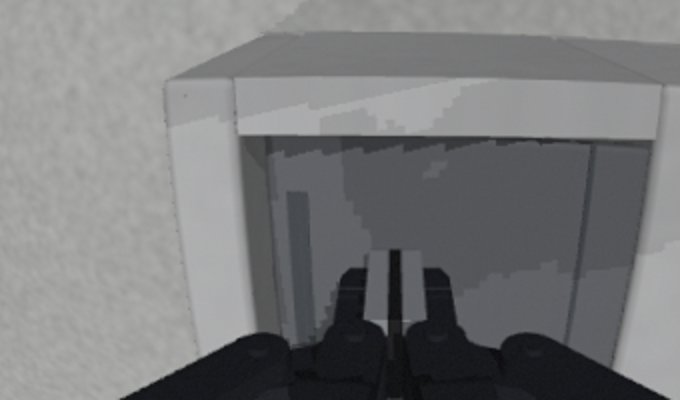

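View pics/s2.png

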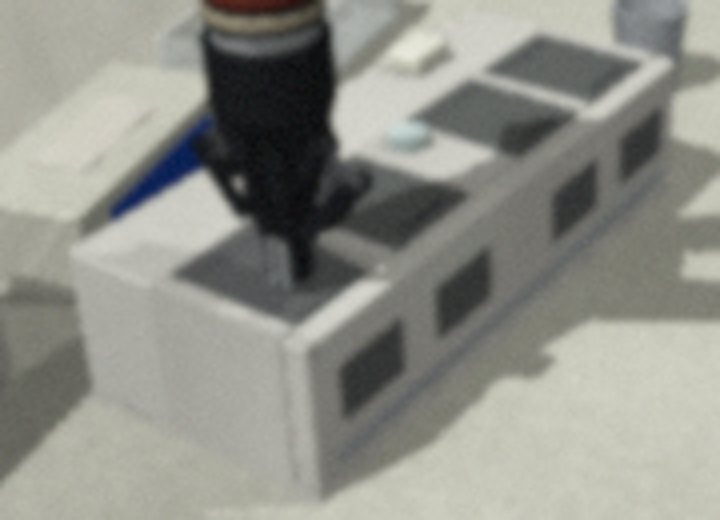

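The front edge of flap a has dropped: there's a dark gap at (255,230) in the wrist crop. The tip is 7 mm down at only 1.5 N, which is past the 5 mm hard stop of a full bay, so a is the free one. I'll push it on.

Call:
apply_moves(translation=[[0,0,-0.004],[0,0,-0.004],[0,0,-0.004],[0,0,-0.004],[0,0,-0.004]], dr=[[0,0,0],[0,0,0],[0,0,0],[0,0,0],[0,0,0]], gripper=[0,0,0,0,0])

```text
time_s: 5.4
eef_pos: [0.5937, 0.1291, 0.0927]
orientation: [-0.551, -0.444, 0.551, -0.443]
contact_force: [0.1, -0.9, 2.5]
grip_width: 0.0001
```

Call:
apply_moves(translation=[[0,0,-0.004],[0,0,-0.004],[0,0,-0.004],[0,0,-0.004],[0,0,0]], dr=[[0,0,0],[0,0,0],[0,0,0],[0,0,0],[0,0,0]], gripper=[0,0,0,0,0])

```text
time_s: 5.82
eef_pos: [0.5927, 0.1289, 0.0757]
orientation: [-0.55, -0.444, 0.552, -0.443]
contact_force: [0.6, 0.1, 0.5]
grip_width: -0.0002
```

Run:
```python
from h import *
st=ctrl.observe();print(st["time_s"],st["eef_pos"],st["contact_force"])
w=ctrl.read_camera("wrist");s=ctrl.read_camera("side")
cv2.imwrite("pics/w3.png",np.hstack([cv2.resize(w[110:310,60:400],(680,400))]))
cv2.imwrite("pics/s3.png",cv2.resize(s[140:270,120:300],(720,520),interpolation=cv2.INTER_CUBIC))
```

```text
5.8167 [0.59273524 0.12892949 0.07567536] [0.58724061 0.13252022 0.51182993]
```

View pics/w3.png

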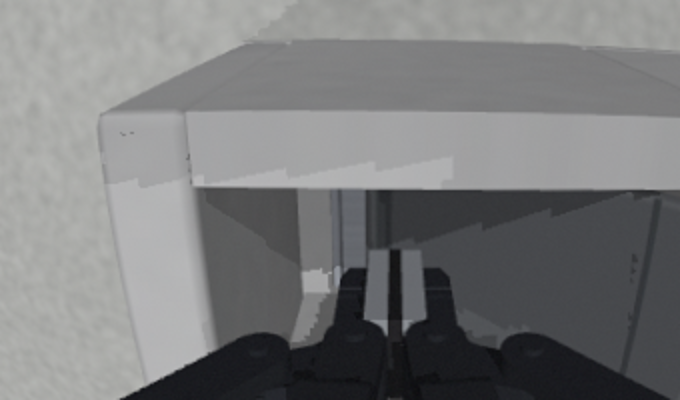

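View pics/s3.png

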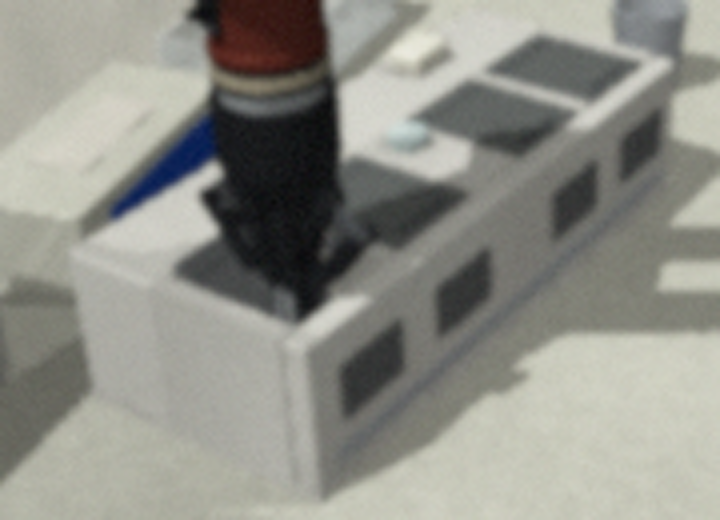

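The flap is well down: its front edge is deep in the bay near (350,230) in the wrist crop. Now I'll draw the tip toward the pivot to steepen it.

Call:
apply_moves(translation=[[0.004,-0.001,-0.002],[0.004,-0.001,-0.002],[0.004,-0.001,0],[0.004,-0.001,0],[0,0,0]], dr=[[0,0,0],[0,0,0],[0,0,0],[0,0,0],[0,0,0]], gripper=[0,0,0,0,0])

```text
time_s: 6.33
eef_pos: [0.6071, 0.1255, 0.0724]
orientation: [-0.549, -0.445, 0.553, -0.441]
contact_force: [-9.3, 2.1, 3.4]
grip_width: 0.0
```

Run:
```python
from h import *
st=ctrl.observe();print(st["time_s"],st["eef_pos"],st["contact_force"])
w=ctrl.read_camera("wrist")
cv2.imwrite("pics/w4.png",np.hstack([cv2.resize(w[110:310,60:400],(680,400))]))
```

```text
6.3333 [0.60712879 0.12545507 0.07241409] [-9.31159782  2.11956056  3.39698269]
```

View pics/w4.png

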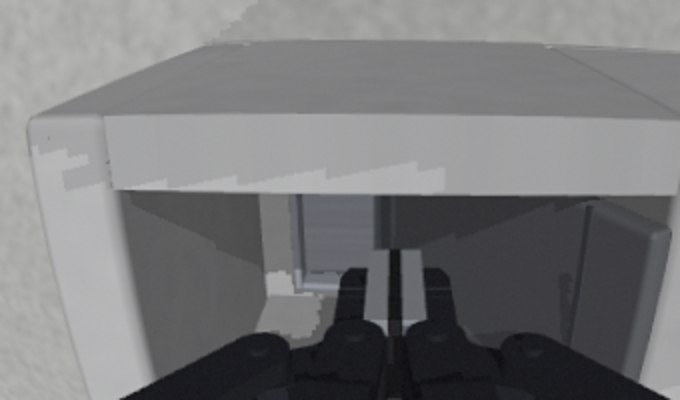

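The reaction points about 70° off vertical, so the flap is at about its 1.2 rad stop. I'll back off, rise clear and check.

Call:
apply_moves(translation=[[-0.004,0.001,0],[-0.004,0.001,0.005],[-0.002,0,0.02],[0,0,0.03],[0,0,0.035]], dr=[[0,0,0],[0,0,0],[0,0,0],[0,0,0],[0,0,0]], gripper=[0,0,0,0,0])

```text
time_s: 6.8
eef_pos: [0.599, 0.1266, 0.1627]
orientation: [-0.55, -0.444, 0.552, -0.443]
contact_force: [0.2, 0.4, 0.1]
grip_width: -0.0
```

Call:
apply_moves(translation=[[0,0,0.03],[0,0,0.03],[-0.02,-0.03,0.01],[-0.02,-0.03,0],[0,0,0]], dr=[[0,0,0],[0,0,0],[0,0,0],[0,0,0],[0,0,0]], gripper=[0,0,0,0,0])

```text
time_s: 7.22
eef_pos: [0.5588, 0.0632, 0.2355]
orientation: [-0.551, -0.441, 0.551, -0.444]
contact_force: [0.2, -0.6, -0.9]
grip_width: 0.0002
```

Run:
```python
from h import *
st=ctrl.observe();print(st["time_s"],st["eef_pos"],st["contact_force"])
w=ctrl.read_camera("wrist");s=ctrl.read_camera("side");c=ctrl.read_camera("scene")
cv2.imwrite("pics/w5.png",w)
cv2.imwrite("pics/s5.png",cv2.resize(s[140:270,120:300],(720,520),interpolation=cv2.INTER_CUBIC))
cv2.imwrite("pics/c5.png",c)
```

```text
7.2167 [0.55883583 0.06316133 0.23549333] [ 0.24376041 -0.55749715 -0.9000662 ]
```

View pics/w5.png

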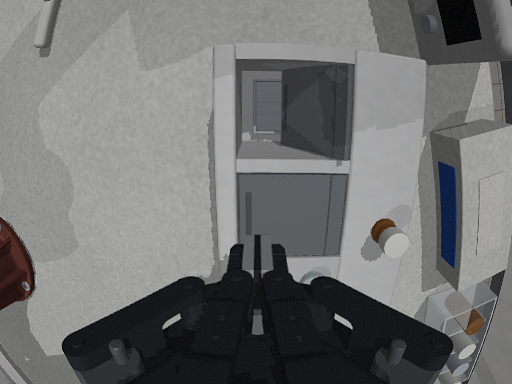

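View pics/s5.png

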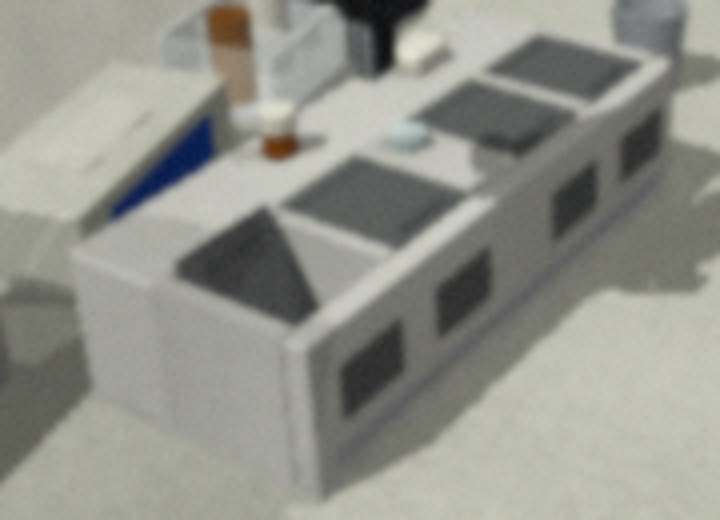

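View pics/c5.png

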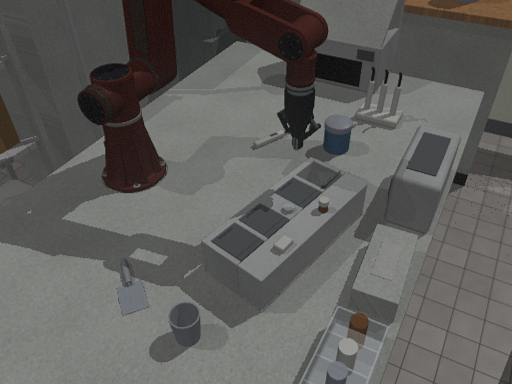

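Flap a stands steeply open: its front edge is at column ~283 in the wrist view, pivot line at ~336. The other flaps are level and the bystanders are in place. I'll check the angle by casting the corner rays onto the flap's side planes.

Run:
```python
from h import *
q=R.from_quat
st=ctrl.observe()
y=-.216;ux=np.array([np.cos(y),np.sin(y),0]);uy=np.array([-np.sin(y),np.cos(y),0])
a=np.array([.5845,.0293,.12])+.1*uy; piv=a+.035*ux
for px,s in [((283,140),-.042),((284,66),.042)]:
    o,d=ray("wrist",px,st);d=d[0];t=(s-(o-piv)@uy)/(d@uy);p=o+t*d-piv
    x,z=p@ux,p[2];print(px,"x",x.round(4),"z",z.round(4),"r",np.hypot(x,z).round(4),"tilt",np.arctan2(-z,-x).round(2))
```

```text
(283, 140) x -0.0323 z -0.1327 r 0.1366 tilt 1.33
(284, 66) x -0.0429 z -0.0141 r 0.0451 tilt 0.32
```

The side-plane cast is ill-conditioned: r should be 85 mm, and the rays run nearly along those planes. I'll cut the rays with the 85 mm circle around the pivot line instead.

Run:
```python
from h import *
st=ctrl.observe()
y=-.216;ux=np.array([np.cos(y),np.sin(y),0]);uy=np.array([-np.sin(y),np.cos(y),0])
piv=np.array([.5845,.0293,.12])+.1*uy+.035*ux
for px in [(282,140),(283,105),(284,68)]:
    o,d=ray("wrist",px,st);d=d[0]
    for t in np.roots([(d@ux)**2+d[2]**2,2*((o-piv)@ux*(d@ux)+(o-piv)[2]*d[2]),((o-piv)@ux)**2+(o-piv)[2]**2-.085**2]):
        p=o+t*d-piv
        if p[2]<0: print(px,"x,y,z",(p@ux).round(4),(p@uy).round(4),p[2].round(4),"tilt",np.arctan2(-p[2],-(p@ux)).round(2))
```

```text
(282, 140) x,y,z -0.0386 -0.0343 -0.0757 tilt 1.1
(283, 105) x,y,z -0.038 0.0052 -0.076 tilt 1.11
(284, 68) x,y,z -0.0371 0.0469 -0.0765 tilt 1.12
```

```bash
python3 -c "
from cell import ctrl
print(ctrl.sign_off())"
```

```text
the job is handed in; nothing more can be done
None
```

Flap a, the first one I pressed, turned out to be the free one, so b, c and d were never touched. It gave 7 mm at about 1.5 N, past the hard stop of a full bay. I pushed it down and then toward its pivot until it reached its stop (about 10 N on the tool). Then I withdrew the arm to z = 0.235 m, clear of everything, and handed the job in at about 7.4 s.

**Angle:** after withdrawal the flap measured about 1.1 rad (63°) open at three points along its front edge. The direction of the push force suggested about 1.2 rad; both are well past 45°.

**One check disagreed:** a first angle check, casting the corner rays onto the flap's side planes, gave 1.33 and 0.32 rad. I rejected it because those rays run almost along the planes and the radii came out wrong.

**Bystanders:** the last pictures show the other flaps level and no visible change in the dish, jar, block, canister, beaker, lamp or spatula. I judged that by eye and did not measure it.

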